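# Lock the seed box and hold a clothes peg open over its label card

### The job

Secure the purple seed box by turning the turnbutton on its front until its nose lies squarely across the shut lid. Then squeeze the longer of the two wooden clothes pegs open, lift it off the steel rim and hold it wide open straddling the top edge of the box's label card, somewhere near the middle of that edge, with a jaw clear on each side and without touching the card, so that I can slip a seed packet in beside it. Finish while still holding the peg squeezed open there; leave the shorter peg on the rim, the lid shut and everything else where it is.

Things in the scene. Friction and masses are not known exactly. Their poses are not given: they have to be found in the camera images.
- seedbox: Purple plastic box with a flip-top lid, fixed to the surface, 150 (x) x 110 (y) x 78 mm high with its lid shut. Origin: centre of its underside; z up; its front, with the turnbutton, is -x; its lid hinge is at +x; the label card stands on its +y wall.
- lid (a joint): Hinge of the flip-top lid: 0 = shut (lid top 78 mm above the surface), grows as it opens upward about the back (+x) edge; it starts shut and lies shut by its own weight.
- turnbutton (a joint): Angle of the aluminium turnbutton on its upright pivot in front of the box. 0 = blade parallel to the box front, nose towards the box's -y; grows anticlockwise seen from above; 1.57 = nose to the box's +x, square across the lid (stops at -0.10 and 1.62). Friction (0.04 N m) holds it. Blade 80 x 16 x 6 mm, underside 80 mm above the surface; nose 55 mm and tail 25 mm from the pivot.
- turnbutton_grip (a point): On the turnbutton's pivot axis (95 mm in front of the box's centre), 95 mm above the surface, inside its upright grip rib. The rib runs along the blade from 20 mm tailward to 30 mm noseward of the pivot, is 10 mm thick and stands from 86 to 104 mm above the surface. Axes turn with the blade: y along the rib (nose at -y), x across it, z up.
- trough: Galvanised steel trough, fixed, 110 (x) x 240 (y) x 70 mm high, walls 3 mm thick, open at the top. Origin: centre of its underside. Both pegs are clipped on its near (-x) long rim.
- long_peg: Longer wooden peg, 94 mm long, 13 wide, clipped upright on the trough's near rim. Origin: between the jaws at the rim's top edge (70 mm up), where a cross-piece rests on the rim. z up, x along the rim, y across it (squeeze way). Jaw tips 22 below the origin, pivot 18 above, tail tops 72 above. Tails' outer faces 17 apart at the pivot, 38 at the top; parallel, 17 apart, when squeezed to 0.40.
- long_peg_spring (a joint): How far the longer peg is opened (rad): 0 = gripping the 3 mm rim, -0.03 = shut, 0.42 = stop. Each 0.1 widens the gap at the jaw tips by 4 mm; at 0.40 they gape 19 mm, each half leaning 0.2. Squeezed near the tail tops it starts to open at about 4 N a tail and is fully open at about 8 N. It springs shut when let go.
- long_peg_tipA (a point): Inner face of the longer peg's +y jaw at its lower tip.
- long_peg_tipB (a point): Inner face of the longer peg's -y jaw at its lower tip.
- short_peg: The shorter wooden clothes peg (70 mm long, tail tops 48 mm above its origin, otherwise the same), clipped on the same rim about 120 mm away; stays there. Origin as for the longer peg.
- card: White stiff label card, 90 mm wide (x) and 3 mm thick (y), standing upright in a holder on the seed box's +y wall, fixed to it.
- card_edge (a point): Middle of the card's top edge, 130 mm above the surface, 52 mm above the lid. x along the edge (it reaches 45 mm each way), y across the card's thickness, z up.
- egg_cup: Blue ceramic egg cup, 48 mm across, 56 mm high, loose. Bystander. Origin: centre of its foot.
- pie_dish: Round aluminium pie dish, 196 mm across, 30 mm high, loose. Bystander. Origin: centre of its underside.
- pot_a: Terracotta pot, 64 mm across, 58 mm high, loose in the trough. Bystander. Origin: centre of its underside.
- pot_b: Second such pot in the trough. Bystander.
- scoop: Metal and wood spoon 170 mm long, lying loose near the robot's left. Bystander.
- seed_jar: Glass jar 56 mm across and 80 mm high, loose at the back. Bystander.

How it is judged (in metres and radians):
On the way, in this order (a step that is already met when the one before it is completed fails the run):
1. the turnbutton is turned squarely across the lid, the longer peg still on the rim (value of joint turnbutton above 1.37 rad and distance of long_peg from where it was at the start of the episode below 0.03 m), for 0.2 s.
2. the longer peg is squeezed open and lifted off the rim (value of joint long_peg_spring above 0.22 rad and height (world z) of long_peg above 0.1 m and contact force between the fingers and long_peg above 2 N), for 0.2 s.
At the end, for the whole second after the job is handed in: Turnbutton over 1.37 rad, lid shut; longer peg held by the fingers (2 N), still, open over 0.25 rad, jaw tips 5 mm or more below the card top, within 30 mm of its middle, one each side (3 mm from mid-plane); peg and arm touch neither box nor card (0.2 N); short peg in place (15 mm) (value of joint turnbutton above 1.37 rad and value of joint lid below 0.05 rad and value of joint long_peg_spring above 0.25 rad and contact force between the fingers and long_peg above 2 N and contact force between each of long_peg, the arm and seedbox below 0.2 N and linear speed of long_peg below 0.03 m/s and z of each of long_peg_tipA, long_peg_tipB in the frame of card_edge below -0.005 m and x of long_peg_tipA in the frame of card_edge between -0.03 and 0.03 m and x of long_peg_tipB in the frame of card_edge between -0.03 and 0.03 m and ((y of long_peg_tipA in the frame of card_edge above 0.003 m and y of long_peg_tipB in the frame of card_edge below -0.003 m) or (y of long_peg_tipA in the frame of card_edge below -0.003 m and y of long_peg_tipB in the frame of card_edge above 0.003 m)) and distance of short_peg from where it was at the start of the episode below 0.015 m); the arm keeps its last pose, push and grip.
It fails at once if the shorter peg is knocked off its place (distance of short_peg from where it was at the start of the episode above 0.02 m).
It fails at once if a bystander is pushed aside by more than 30 mm (distance of any of egg_cup, pie_dish, pot_a, pot_b, scoop, seed_jar from where it was at the start of the episode above 0.03 m).
It fails at once if the lid is lifted open (value of joint lid above 0.3 rad).
It also fails if it takes over 51 s, if anything falls off the work surface, if the arm or the gripper's body presses on something with over 40 N, if the wrist force passes 120 N, or if a joint passes its speed limit or range.

### The arm

A 6-joint arm with a two-finger parallel gripper is mounted at the origin on the work surface. World frame = base frame: x ahead of the robot, y to its left, z up, the work surface at z = 0. Lengths are in mm, angles in rad, forces in N, time in s.
With the tool pointing down it reaches from about 350 to 775 mm from the base axis. Payload 7.3 kg.
Tool frame: the origin (TCP) lies on the mounting face of the last link; the fingertips stand 178 mm ahead of it and the grasp point (between the pads) lies 159 mm ahead of it; z points along the fingers, y is the line along which they close (so a half turn about z gives the same grasp; the last joint's range is limited). The gripper opens to 92 mm and grips with 3 to 60 N. Pads are 19 mm wide; open, the fingers measure 130 mm over their backs; the gripper's body (75 mm by 190 mm) begins 47 mm behind the grasp point.
Start: joints at [-0.146, 0.342, 1.524, -0, 1.275, -0.146], TCP at [525.003, 0.022, 404.741] pointing down, gripper open.
Joint ranges: [-2.53, 2.53], [-0.77, 2.02], [0.04, 2.7], [-1, 4.14], [0.28, 2.66], [-3.11, 3.11]. Speed limits (rad/s): [2.57, 2.57, 3.14, 3.14, 3.14, 3.14].

### API

Orientations are given as [roll, pitch, yaw] about the fixed x, y, z axes, in that order (R = Rz(yaw) Ry(pitch) Rx(roll)).
In Python, from plant import bot, cams, telemetry gives the robot as it stands (bot), with the cameras (cams) and the readings (telemetry).
- The arm moves only by the tool shift_gripper, called by a JSON object that holds its "method" and its "body", one argument or row to a line. Schema: {"type":"object","properties":{"steps":{"type":"array","items":{"type":"array","items":{"type":"array","items":{"type":"number"},"minItems":5,"maxItems":5},"minItems":1,"maxItems":5},"minItems":1,"maxItems":1},"only":{"type":"string"},"quiet":{"type":"boolean"},"lines":{"type":"string"}},"required":["steps"],"additionalProperties":false}. steps is a list that holds a single list of rows (three levels of brackets), with 1 to 5 rows, each of 5 numbers: the finger opening in mm, then dx, dy, dz in mm, then a turn about the tool's z in rad; each row is the pose to reach, as a shift and turn from the pose commanded when the call began, along the tool's axes at that moment; what a row does not reach only later rows make up. A row lasts 1/8 s, in which the tool goes at most 62.5 mm and 0.188 rad, less where a joint would pass 70% of its speed; a pose out of reach is approached as far as the arm can. The fingers move at their own pace and stop on an object; the grip force is fixed at half the most. Time passes only in rows, so rows that do not move let the fingers close. The tool returns the time, the measured TCP pose, the force, the opening and the grip force at its end. only (a regular expression) keeps the lines of the reply that match it, lines (a string "A,B") keeps lines A to B, and quiet returns only ok. Input that does not fit is refused with a message, and nothing moves.
- telemetry.get_obs(): the state, without advancing time (a new reading comes with each control period).
- cams.capture(name): name is "scene" or "side" or "wrist"; returns a dict with "color" (420x560x3 uint8, red, green, blue), "K" (3x3 intrinsics, pixels), "R" (3x3) and "t" (3): a world point X has camera coordinates R X + t. Camera axes: x right, y down, z forward; pixel columns grow to the right and rows downward; lengths in mm; the calibration is good to about 2 mm. A picture is of the moment at which its call begins. There is no depth.
- bot.close_job(): hands the job in; it is judged then, once.
The state is a dict: "time": time; "joint_positions": joint angles; "dq": joint speeds; "tau": joint torques, N m; "tool_pos": TCP position; "tcp_rot": TCP orientation; "contact_force": force on the tool from outside, world axes, zero at the start; "moment": the same for the moment, N m; "grip_width": finger opening in mm; "finger_force": force on a finger pad.
Only numpy, scipy, OpenCV 4.12 (cv2) and the standard library are available. Lean on these libraries where they do the work, as an engineer would, in place of code of your own. Each camera call takes 0.05 s, during which the arm holds its last target. There are 200 camera calls.

## Working session

There is one attempt and no reset: what is moved stays moved. The work goes in short steps, Python scripts to look and compute and a tool call to move; the robot and the scene stay as the last step left them, time stands still between calls to the robot, and variables do not carry over. Pictures are saved under pics/ and viewed, at most 10 in all, crops included, and the job is handed in when it is done.

```bash
ls; mkdir -p pics
```

Run:
```python
from plant import bot, cams, telemetry
import cv2
for n in("scene","side"):
    c=cams.capture(n); cv2.imwrite(f"pics/{n}0.png",c["color"][:,:,::-1]); print(n,c["K"].tolist(),c["R"].round(4).tolist(),c["t"].round(1).tolist())
print(telemetry.get_obs())
```

```text
pics
plant.py
scene [[418.39709661177017, 0.0, 284.1453789427574], [0.0, 418.39709661177017, 210.72099951267901], [0.0, 0.0, 1.0]] [[0.8041, 0.5942, -0.0182], [0.3678, -0.5214, -0.77], [-0.467, 0.6125, -0.6378]] [-432.9, -123.5, 1290.0]
side [[504.7708865013138, 0.0, 277.6793867005825], [0.0, 504.7708865013138, 204.5026255540828], [0.0, 0.0, 1.0]] [[0.9394, -0.342, 0.0246], [-0.1644, -0.5123, -0.8429], [0.3009, 0.7877, -0.5375]] [-525.8, 179.9, 1320.5]
{'time': 0.1, 'joint_positions': array([-1.45982319e-01,  3.42640171e-01,  1.52493433e+00, -1.25993816e-05,
        1.27540165e+00, -1.46004377e-01]), 'dq': array([-0.00081178, -0.0014182 , -0.00476073, -0.00074355,  0.0014187 ,
        0.00011884]), 'tau': array([ 1.49919495e-03, -4.32001984e+01, -2.44694173e+01,  7.19219679e-02,
        5.25739230e-02, -9.79429342e-05]), 'tool_pos': array([5.24873370e+02, 4.84526546e-02, 4.04116496e+02]), 'tcp_rot': array([-3.14022213e+00, -1.89358127e-04,  1.57082193e+00]), 'contact_force': array([-0.21315667, -0.2247457 ,  0.07094299]), 'moment': array([0.01368823, 0.01914718, 0.03126788]), 'finger_force': 0.0, 'grip_width': 91.9758040527886}
```

View pics/scene0.png

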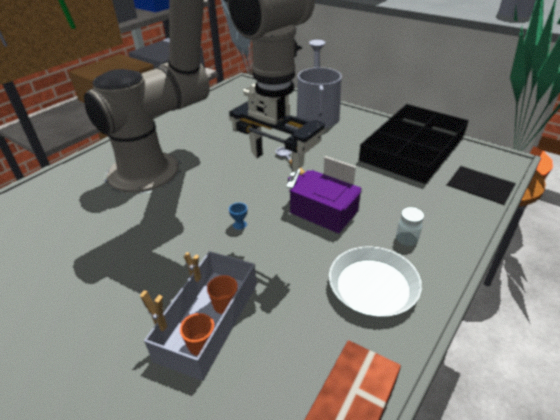

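View pics/side0.png

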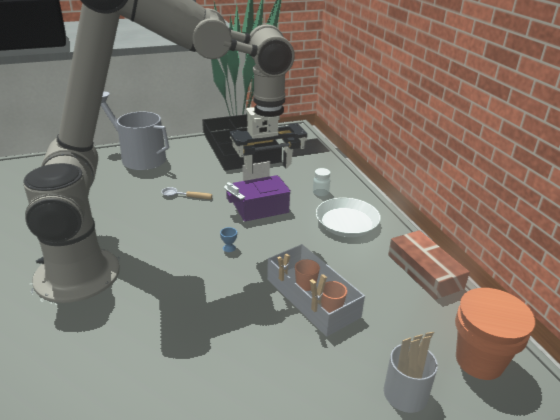

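The scene view shows the box around (325,200), the long peg around (155,305), the short peg around (192,265) and the card at (338,172). I'll enlarge these areas.

Create h.py:
```python
import numpy as np, cv2
from plant import bot, cams, telemetry
from scipy.optimize import least_squares
def proj(c,X):
    X=np.atleast_2d(X)@np.array(c["R"]).T+np.array(c["t"]); p=X@np.array(c["K"]).T
    return p[:,:2]/p[:,2:]
def ray_z(c,uv,z):  # pixel -> world point at height z
    R=np.array(c["R"]);o=-R.T@c["t"]; d=R.T@np.linalg.inv(c["K"])@[uv[0],uv[1],1]
    return o+d*(z-o[2])/d[2]
def crop(c,x,y,w,h,s):
    im=cv2.resize(np.ascontiguousarray(c["color"][y:y+h,x:x+w,::-1]),None,fx=s,fy=s,interpolation=cv2.INTER_CUBIC)
    for v in range((x+9)//10*10,x+w,10): cv2.line(im,(int((v-x)*s),0),(int((v-x)*s),8 if v%50 else 20),(0,255,255),1)
    for v in range((y+9)//10*10,y+h,10): cv2.line(im,(0,int((v-y)*s)),(8 if v%50 else 20,int((v-y)*s)),(0,255,255),1)
    return im
```

Run:
```python
from h import *
s=cams.capture("scene"); d=cams.capture("side"); w=cams.capture("wrist")
import pickle; pickle.dump((s,d,w),open("c0.pkl","wb"))
a=crop(s,270,140,100,75+15,4)[:,:400]; a=cv2.resize(a,(400,300)) if 0 else crop(s,275,145,100,75+5,4)[:300]
b=crop(d,210,150,100,75,4); e=crop(s,130,240,133,100,3); f=crop(d,255,235,114,100,3)
A=np.zeros((620,800,3),np.uint8)[:600]
A[:300,:400]=a[:300];A[:300,400:]=b
A[300:600,:399]=e; A[300:600,400:742]=f
cv2.imwrite("pics/z0.png",A); cv2.imwrite("pics/w0.png",w["color"][:,:,::-1]); print(w["R"],w["t"],w["K"])
```

```text
[[ 9.99999928e-01 -2.58580445e-04 -2.77469608e-04]
 [-1.78327501e-04 -9.66213048e-01  2.57744669e-01]
 [-3.34742487e-04 -2.57744601e-01 -9.66213025e-01]] [-526.09158374  -32.42878318  389.25675042] [[358.03853304   0.         286.19739949]
 [  0.         358.03853304 207.72272494]
 [  0.           0.           1.        ]]
```

View pics/z0.png

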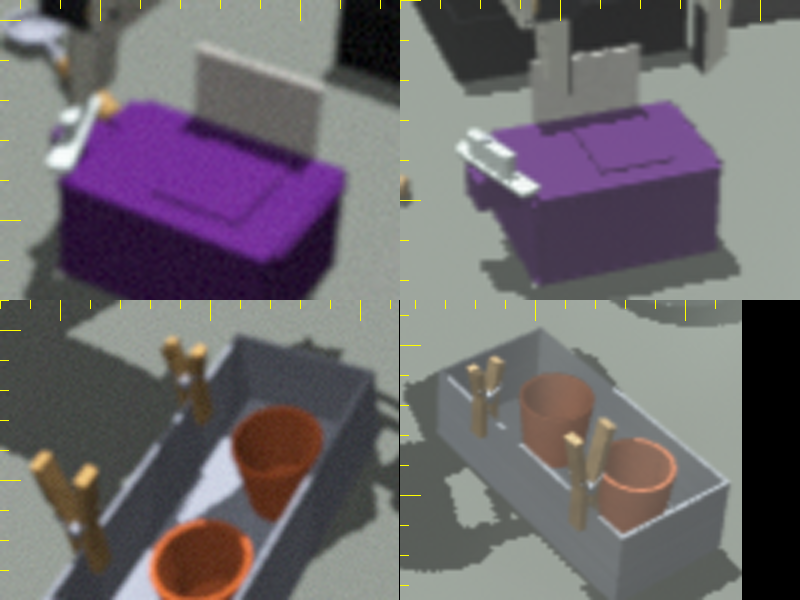

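View pics/w0.png

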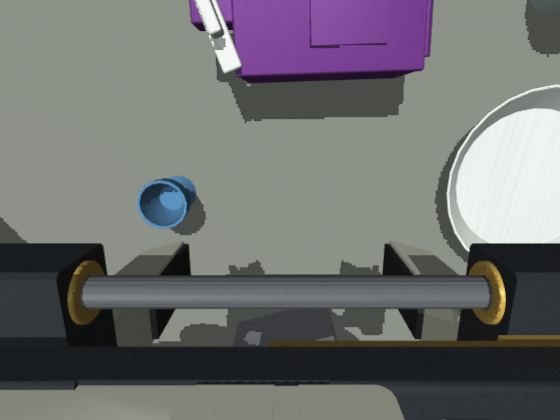

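The zoom gives lid, card, blade, trough-rim and peg pixels in both views. The long peg's pivot is at about (154,316) in the scene view and (318,298) in the side view. The wrist view shows the box aligned nearly with x, with the blade nose pointing towards -y. Next I fit the poses.

Create fit.py:
```python
from h import *; import pickle
s,d,w=pickle.load(open("c0.pkl","rb"))
def T(p,L): c,q=np.cos(p[2]),np.sin(p[2]); L=np.array(L,float); return np.c_[p[0]+c*L[:,0]-q*L[:,1],p[1]+q*L[:,0]+c*L[:,1],L[:,2]]
C=lambda a,b,z:[[-a,-b,z],[a,-b,z],[a,b,z],[-a,b,z]]
bs=[[290,190],[343,210.5],[361.2,190],[313.8,170.5]]; bd=[[244.2,198.8],[289.5,191.2],[276.3,175.8],[232.5,183.2]]
r=least_squares(lambda p:np.r_[(proj(s,T(p,C(75,55,78)))-bs).ravel(),(proj(d,T(p,C(75,55,78)))-bd).ravel()],[540,200,0])
print("box",r.x,r.fun.round(1)); B=r.x
cs=[[324.3,155.8],[355.8,168]]
print("card top pts scene",[ray_z(s,u,130).round(1) for u in cs],"side",ray_z(d,[269.5,161.5],130).round(1))
ts=[[150,345],[198,370],[255,264.3],[211,252.7]]; td=[[328.7,314],[364,295.7],[302,244.7],[267.3,259.3]]
r=least_squares(lambda p:np.r_[(proj(s,T(p,C(55,120,70)))-ts).ravel(),(proj(d,T(p,C(55,120,70)))-td).ravel()],[500,-200,0])
print("trough",r.x,r.fun.round(1))
P=np.array([cv2.triangulatePoints(*(np.array(c["K"])@np.c_[c["R"],c["t"]] for c in(s,d)),np.array(a,float),np.array(b,float)).ravel() for a,b in [((154.3,315.7),(318.3,297.7)),((144,292.7),(312.7,281)),((159,297.7),(322.7,276)),((191.3,266.3),(284,266.3))]])
print("pegs piv,tailL,tailR,short piv\n",(P[:,:3]/P[:,3:]).round(1))
print("blade",[ray_z(c,u,86).round(1) for c,u in((s,(290,184.5)),(s,(300,169)),(d,(244,197)),(d,(227,184)))],"pivot pred",T(B,[[-95,0,95]]))
print("wrist lid corners pred",proj(w,T(B,C(75,55,78))),"piv",proj(w,T(B,[[-95,0,95]])),"wrist blade",ray_z(w,(230,72),83),ray_z(w,(205,5),104))
```

```bash
python3 fit.py
```

```text
box [5.60770641e+02 1.52114114e+02 2.84014165e-02] [-0.4 -0.3 -1.7 -0.2  1.  -2.4 -1.4 -1.   0.3  0.8  1.5 -0.2  1.5 -1.3
  0.9 -1.1]
card top pts scene [array([516.1, 211. , 130. ]), array([611.2, 207.7, 130. ])] side [604.8 208.8 130. ]
trough [ 5.56723001e+02 -2.81884629e+02  2.77527247e-01] [-5.4 -1.8  1.1 -7.4  0.6  0.3 -1.6 -0.6  3.6  0.5  4.  -0.5  1.9 -1.1
  2.7 -1. ]
pegs piv,tailL,tailR,short piv
 [[ 519.5 -370.8   89. ]
 [ 504.  -367.1  139.5]
 [ 532.7 -357.7  138. ]
 [ 484.8 -244.7   89.4]]
blade [array([481.4, 105. ,  86. ]), array([462. , 177.9,  86. ]), array([486.5,  97. ,  86. ]), array([458.6, 186.1,  86. ])] pivot pred [[465.80895422 149.41634188  95.        ]]
wrist lid corners pred [[238.19956486  78.72842177]
 [424.34960718  73.06617444]
 [435.07728009 -88.0635753 ]
 [228.66024682 -81.07724412]] piv [[202.70882523  -3.10845733]] wrist blade [481.68541211  99.60710481  83.        ] [468.99297594 141.80393736 104.        ]
```

Peg pivots come out at z≈89 (88 expected) and blade length 52 (55 expected), so the fit holds. The button stands at about 0.29 rad. I'll move above its pivot with the fingers across the rib.

{"method": "shift_gripper", "body": {
  "steps": [
    [[92,50,-20,30,-0.1],[92,100,-40,60,-0.2],[92,149,-59,85,-0.31],[60,149,-59,85,-0.31],[60,149,-59,85,-0.31]]
  ]
}}

```text
time: 0.88
tool_pos: [466.4, 148.9, 320.1]
tcp_rot: [3.141, 0.0, 1.881]
contact_force: [0.0, -1.2, 0.2]
grip_width: 76.3
finger_force: 0.0
```

Run:
```python
from h import *; import pickle
w=cams.capture("wrist");s=cams.capture("scene"); d=cams.capture("side");pickle.dump((s,d,w),open("c1.pkl","wb"))
A=np.zeros((600,800,3),np.uint8); x=crop(w,100,170,400,240,2)[:380];A[:380]=x
A[380:600,:400]=crop(s,270,140,100,55,4); A[380:600,400:]=crop(d,200,150,100,55,4); cv2.imwrite("pics/p1.png",A); print(telemetry.get_obs()["tool_pos"],telemetry.get_obs()["tcp_rot"])
```

```text
[466.73654174 148.05910538 320.3750806 ] [3.13998540e+00 4.46251149e-04 1.87873054e+00]
```

View pics/p1.png

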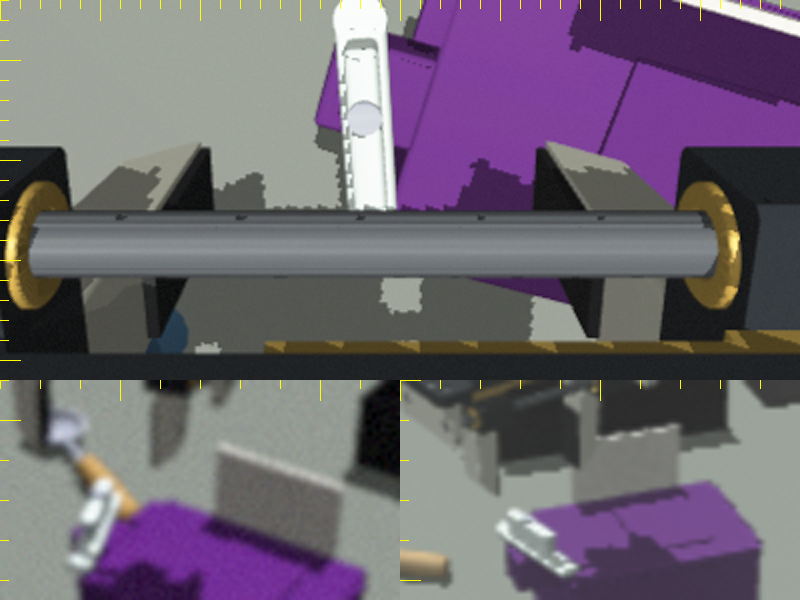

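The wrist view shows the rib running nearly vertical, with the pivot disc at image px (282.5,229). I convert that to world.

Run:
```python
from h import *; import pickle
s,d,w=pickle.load(open("c1.pkl","rb"))
for z in(86,104): print(z,ray_z(w,(282.5,229),z).round(1))
a,b=ray_z(w,(280,177),86),ray_z(w,(285,270),86); print(a,b,np.arctan2(*(b-a)[:2]))
for c,u in((s,(325,155.8)),(s,(355.8,166.8)),(d,(245,165)),(d,(269.5,161.3))): print(ray_z(c,u,130).round(1))
```

```text
86 [466.4 146.1  86. ]
104 [464.7 151.9 104. ]
[454.928235   177.20287971  86.        ] [476.3760474  119.93985736  86.        ] 2.7832173680818744
[517.6 212.1 130. ]
[608.5 212.5 130. ]
[524.2 209.5 130. ]
[605.3 210.1 130. ]
```

{"method": "shift_gripper", "body": {
  "steps": [
    [[40,1.6,-0.2,30,-0.03],[40,1.6,-0.2,53,-0.03],[0,1.6,-0.2,53,-0.03],[0,1.6,-0.2,53,-0.03],[0,1.6,-0.2,53,-0.03]]
  ]
}}

```text
time: 1.65
tool_pos: [465.8, 150.3, 267.8]
tcp_rot: [3.14, 0.0, 1.91]
contact_force: [-6.4, -2.5, 2.4]
grip_width: 14.7
finger_force: 4.3
```

{"method": "shift_gripper", "body": {
  "steps": [
    [[0,0,0,0,0],[0,0,0,0,0]]
  ]
}}

```text
time: 1.9
tool_pos: [464.3, 150.0, 267.5]
tcp_rot: [-3.139, 0.0, 1.911]
contact_force: [-6.0, -3.8, 7.1]
grip_width: 9.8
finger_force: 30.0
```

{"method": "shift_gripper", "body": {
  "steps": [
    [[0,0,-1,0,-0.18],[0,0,-1,0,-0.36],[0,0,-1,0,-0.54],[0,0,-1,0,-0.72],[0,0,-1,0,-0.9]]
  ]
}}

```text
time: 2.52
tool_pos: [465.0, 151.0, 267.5]
tcp_rot: [3.138, 0.002, 2.816]
contact_force: [1.9, 8.1, -3.2]
grip_width: 9.7
finger_force: 30.0
```

{"method": "shift_gripper", "body": {
  "steps": [
    [[0,0,0,0,-0.18],[0,0,0,0,-0.35],[0,0,0,0,-0.35]]
  ]
}}

```text
time: 2.9
tool_pos: [465.0, 151.7, 267.5]
tcp_rot: [3.138, 0.004, -3.121]
contact_force: [3.0, 12.3, -3.9]
grip_width: 9.2
finger_force: 30.0
```

First call: [30,0..],[30 ],[40,0,0,-90,0],[40,-5,-60,-90,0.18]...

Button turned to about 1.56 rad. Release, rise, and travel to above the long peg.

{"method": "shift_gripper", "body": {
  "steps": [
    [[30,0,0,0,0],[30,0,0,0,0],[30,0,0,-50,0],[50,0,0,-90,0],[92,-5,-60,-90,0.1]]
  ]
}}

```text
time: 3.52
tool_pos: [471.1, 91.9, 360.3]
tcp_rot: [3.14, 0.008, 3.064]
contact_force: [0.6, -1.1, -0.1]
grip_width: 45.4
finger_force: 0.0
```

{"method": "shift_gripper", "body": {
  "steps": [
    [[92,-5,-60,0,0.18],[92,-10,-120,0,0.36],[92,-15,-180,0,0.54],[92,-20,-240,0,0.72],[92,-25,-300,0,0.9]]
  ]
}}

```text
time: 4.15
tool_pos: [470.7, -213.0, 357.2]
tcp_rot: [3.141, 0.001, 2.154]
contact_force: [0.8, 0.3, 0.1]
grip_width: 90.8
finger_force: 0.0
```

{"method": "shift_gripper", "body": {
  "steps": [
    [[92,-52,-15,0,0.1],[92,-104,-30,0,0.2],[92,-155,-44.6,0,0.3],[92,-155,-44.6,0,0.3]]
  ]
}}

```text
time: 4.65
tool_pos: [520.1, -367.8, 355.8]
tcp_rot: [-3.141, 0.001, 1.856]
contact_force: [-0.3, 0.3, -0.7]
grip_width: 91.9
finger_force: 0.0
```

Run:
```python
from h import *; import pickle
w=cams.capture("wrist");s=cams.capture("scene"); d=cams.capture("side");pickle.dump((s,d,w),open("c2.pkl","wb"))
A=np.zeros((600,800,3),np.uint8); A[:380]=crop(w,100,170,400,240,2)[:380]
A[380:600,:400]=crop(s,260,140,100,55,4); A[380:600,400:]=crop(d,200,150,100,55,4); cv2.imwrite("pics/p2.png",A); print(telemetry.get_obs()["tool_pos"],telemetry.get_obs()["tcp_rot"])
```

```text
[ 520.07695653 -363.78372822  356.59695089] [-3.14119813e+00 -1.07479518e-03  1.86145834e+00]
```

View pics/p2.png

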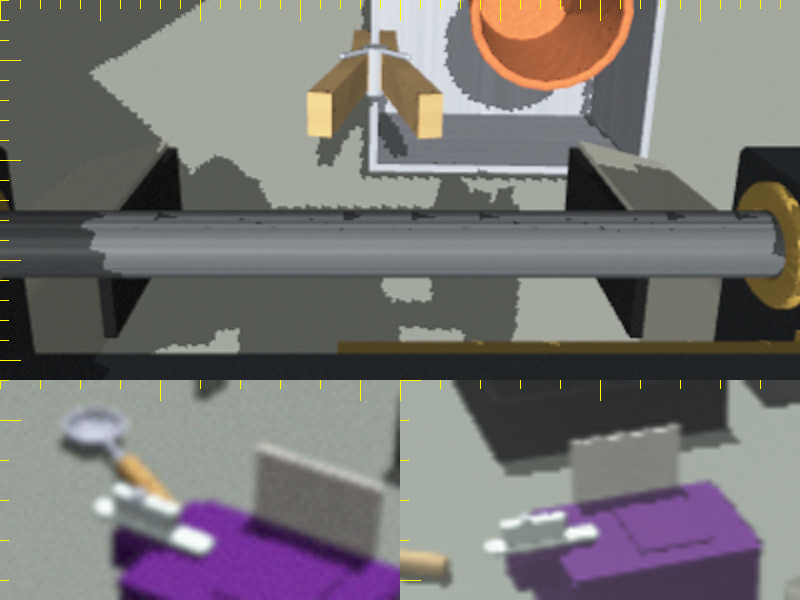

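The rim is parallel to the tool, so the yaw is right, and the button lies square across the lid. The tail tops are centred at wrist px (260,227.5) and (315,227.5).

Run:
```python
from h import *; import pickle
s,d,w=pickle.load(open("c2.pkl","rb")); o=np.array([520.1,-365,356.]); R=np.array(w["R"]); yaw=1.858
tx=np.array([np.cos(yaw),np.sin(yaw)]);ty=np.array([np.sin(yaw),-np.cos(yaw)])
print("cam",-R.T@w["t"],"imgx",R[0],ty)
for u,z in(((260,227.5),142),((315,227.5),142),((253.5,227.5),142),((321,227.5),142),((287.5,196),88),((285,255),70),((287,180),70)):
    p=ray_z(w,u,z); q=p[:2]-[520.1,-363.8]; print(u,p.round(1),"tool",(q@tx).round(1),(q@ty).round(1))
for c,u in((s,(325,156.3)),(s,(355.2,167.5)),(d,(243.2,165)),(d,(269.6,161.3))): print(ray_z(c,u,130).round(1))
```

```text
cam [ 502.02431684 -301.75969181  335.72086008] imgx [ 9.59531995e-01  2.81599494e-01 -2.74958316e-04] [0.95903974 0.28327155]
(260, 227.5) [ 505.6 -366.9  142. ] tool 1.2 -14.8
(315, 227.5) [ 535.6 -358.1  142. ] tool 1.1 16.4
(253.5, 227.5) [ 502.  -367.9  142. ] tool 1.2 -18.5
(321, 227.5) [ 538.8 -357.1  142. ] tool 1.1 19.9
(287.5, 196) [ 519.1 -356.9   88. ] tool 6.9 1.0
(285, 255) [ 532.  -407.7   70. ] tool -45.5 -1.0
(287, 180) [ 516.5 -349.1   70. ] tool 15.1 0.7
[518.9 210.  130. ]
[608.9 208.9 130. ]
[518.8 211.1 130. ]
[605.6 210.  130. ]
```

{"method": "shift_gripper", "body": {
  "steps": [
    [[92,0,0,0,0]]
  ]
}}

```text
time: 4.92
tool_pos: [520.3, -363.2, 357.2]
tcp_rot: [3.141, -0.0, 1.862]
contact_force: [-0.4, 0.5, 0.7]
grip_width: 91.6
finger_force: 0.0
```

Run:
```python
from h import *
w=cams.capture("wrist"); print((-w["R"].T@w["t"]).round(1),telemetry.get_obs()["tool_pos"])
w=cams.capture("wrist"); print((-w["R"].T@w["t"]).round(1),telemetry.get_obs()["tool_pos"],telemetry.get_obs()["tcp_rot"])
```

```text
[ 501.9 -297.3  337.2] [ 520.42178019 -363.21469683  357.32661481]
[ 502.  -297.3  337.3] [ 520.45971135 -363.34353337  357.31277197] [3.14128888e+00 3.47643802e-04 1.86221413e+00]
```

{"method": "shift_gripper", "body": {
  "steps": [
    [[92,0.8,0,35,0],[80,0.8,0,67,0],[60,0.8,0,67,0],[50,0.8,0,67,0],[0,0.8,0,67,0]]
  ]
}}

```text
time: 5.65
tool_pos: [520.6, -363.8, 291.6]
tcp_rot: [3.14, 0.003, 1.861]
contact_force: [-0.0, -0.2, 0.2]
grip_width: 56.4
finger_force: 0.0
```

{"method": "shift_gripper", "body": {
  "steps": [
    [[0,0,0,0,0],[0,0,0,0,0],[0,0,0,0,0],[0,0,0,0,0]]
  ]
}}

```text
time: 6.15
tool_pos: [520.9, -364.0, 292.2]
tcp_rot: [3.138, 0.004, 1.861]
contact_force: [4.3, 3.0, 9.7]
grip_width: 16.4
finger_force: 12.0
```

{"method": "shift_gripper", "body": {
  "steps": [
    [[0,0,0,0,0],[0,0,0,0,0]]
  ]
}}

```text
time: 6.4
tool_pos: [521.0, -363.9, 292.4]
tcp_rot: [3.138, 0.004, 1.861]
contact_force: [1.7, 0.3, 9.9]
grip_width: 15.5
finger_force: 29.9
```

{"method": "shift_gripper", "body": {
  "steps": [
    [[0,0,0,-15,0],[0,0,0,-40,0],[0,0,0,-75,0],[0,0,0,-110,0],[0,0,0,-110,0]]
  ]
}}

```text
time: 7.02
tool_pos: [520.3, -363.8, 403.5]
tcp_rot: [3.138, 0.006, 1.861]
contact_force: [0.4, 0.5, -1.1]
grip_width: 16.1
finger_force: 29.9
```

```bash
python3 - <<'E'
from h import *; import pickle
w=cams.capture("wrist");s=cams.capture("scene"); d=cams.capture("side");pickle.dump((s,d,w),open("c3.pkl","wb"))
A=np.zeros((600,800,3),np.uint8); A[:,:400]=crop(s,120,220,100,150,4); A[:,400:]=crop(d,270,190,100,150,4); cv2.imwrite("pics/p3.png",A); print(telemetry.get_obs())
E
```

```text
{'time': 7.175, 'joint_positions': array([-7.30791699e-01,  5.51776933e-01,  1.20295650e+00, -1.94901607e-05,
        1.38883574e+00, -1.02076066e+00]), 'dq': array([ 0.00144259,  0.01414749,  0.01011325,  0.0003403 , -0.00073424,
        0.00068079]), 'tau': array([ 3.26699484e-02, -5.62531686e+01, -2.63568950e+01,  1.22662709e-02,
        9.25288070e-02,  1.71645538e-04]), 'tool_pos': array([ 519.94459277, -363.45391545,  398.75127958]), 'tcp_rot': array([-3.14054315e+00, -1.67498353e-03,  1.86076795e+00]), 'contact_force': array([-0.19735538,  0.32029096, -0.78175761]), 'moment': array([ 0.04192303,  0.00638001, -0.04887231]), 'finger_force': 29.8887500166893, 'grip_width': 15.336979070162288}
```

View pics/p3.png

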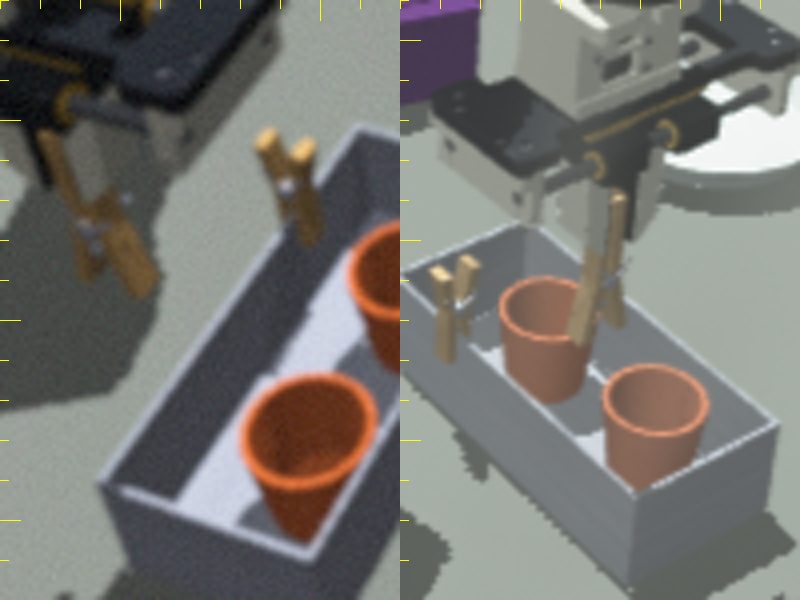

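The peg is held open and upright; the short peg is untouched. Now I measure the peg offset from the tool and refine the card line from the wrist pictures.

Run:
```python
from h import *; import pickle
s,d,w=pickle.load(open("c3.pkl","rb"))
P=[np.array(c["K"])@np.c_[c["R"],c["t"]] for c in(s,d)]
for n,a,b in(("piv",(143,278),(323,260)),("tipL",(143,290),(314.5,275.8)),("tipR",(155,294.3),(324.5,271.5))):
    p=cv2.triangulatePoints(P[0],P[1],np.array(a,float),np.array(b,float)).ravel(); print(n,(p[:3]/p[3]).round(1))
s,d,w=pickle.load(open("c1.pkl","rb"))
for u in((440,170),(500,187.5)): print("card top edge from wrist",ray_z(w,u,130).round(1))
```

```text
piv [ 523.7 -369.1  194.5]
tipL [ 507.7 -368.   153. ]
tipR [ 533.7 -362.9  154.4]
card top edge from wrist [525.1 211.4 130. ]
card top edge from wrist [556.3 212.4 130. ]
```

{"method": "shift_gripper", "body": {
  "steps": [
    [[0,0,0,-30,0],[0,60,0,-30,-0.1],[0,120,0,-30,-0.28],[0,180,0,-30,-0.46],[0,240,0,-30,-0.64]]
  ]
}}

```text
time: 7.8
tool_pos: [450.5, -131.9, 428.4]
tcp_rot: [-3.141, -0.003, 2.506]
contact_force: [0.2, -0.1, 0.5]
grip_width: 15.6
finger_force: 29.9
```

{"method": "shift_gripper", "body": {
  "steps": [
    [[0,18,54,0,-0.13],[0,36,108,0,-0.26],[0,54,162,0,-0.39],[0,72,216,0,-0.52],[0,90,270,0,-0.635]]
  ]
}}

```text
time: 8.43
tool_pos: [541.0, 138.4, 428.3]
tcp_rot: [-3.141, -0.003, 3.14]
contact_force: [0.9, -0.6, 0.1]
grip_width: 15.6
finger_force: 29.9
```

{"method": "shift_gripper", "body": {
  "steps": [
    [[0,0,0,0,0],[0,0,0,0,0],[0,0,0,0,0]]
  ]
}}

```text
time: 8.8
tool_pos: [540.7, 135.4, 429.3]
tcp_rot: [-3.141, -0.001, 3.134]
contact_force: [-0.4, -0.0, 0.4]
grip_width: 15.6
finger_force: 29.9
```

{"method": "shift_gripper", "body": {
  "steps": [
    [[0,-8,30,0,0],[0,-15,60,15,0],[0,-21,75.6,25,0],[0,-21,75.6,25,0],[0,-21,75.6,25,0]]
  ]
}}

```text
time: 9.43
tool_pos: [562.3, 211.1, 405.1]
tcp_rot: [-3.141, 0.0, 3.135]
contact_force: [-0.8, 0.2, -0.2]
grip_width: 15.7
finger_force: 29.9
```

Run:
```python
from h import *; import pickle
w=cams.capture("wrist");s=cams.capture("scene"); d=cams.capture("side");pickle.dump((s,d,w),open("c4.pkl","wb"))
A=np.zeros((600,800,3),np.uint8); A[:300,:400]=crop(s,290,120,100,75,4); A[:300,400:]=crop(d,210,120,100,75,4);A[300:]=crop(w,80,150,400,150,2); cv2.imwrite("pics/p4.png",A); print(telemetry.get_obs()["tool_pos"],telemetry.get_obs()["tcp_rot"])
```

```text
[562.29255157 211.1982069  405.42652965] [3.14156434e+00 1.03124176e-03 3.13468491e+00]
```

View pics/p4.png

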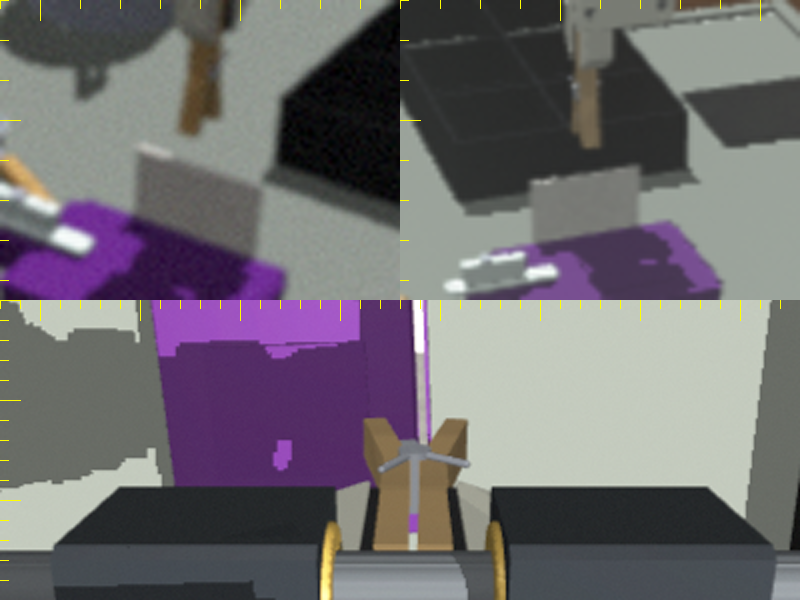

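The wrist view has the card's top edge at px column ~290–291 and the open jaw tips at columns 261.5 and 314 (row 210), so the jaws straddle it. I check this in millimetres.

Run:
```python
from h import *; import pickle
s,d,w=pickle.load(open("c4.pkl","rb"))
for u in((289.5,160),(290,178),(291.5,215)): print("card",ray_z(w,u,130).round(1))
for u in((261.5,210),(314,210),(275,212),(301.5,212)): print("tip",ray_z(w,u,161).round(1))
for c,u in((s,(324.5,156)),(s,(355.7,167.5)),(d,(242.7,165.2)),(d,(269.6,161.5))): print("cardends",ray_z(c,u,130).round(1))
for c,u in((s,(338,153)),(d,(257,156))): print("tips",ray_z(c,u,161).round(1))
print((-w["R"].T@w["t"]).round(1),w["R"].round(3))
```

```text
card [527.6 213.2 130. ]
card [540.6 213.5 130. ]
card [568.4 214.5 130. ]
tip [556.  194.7 161. ]
tip [556.2 228.8 161. ]
tip [557.4 203.4 161. ]
tip [557.5 220.6 161. ]
cardends [517.  210.5 130. ]
cardends [609.9 209.6 130. ]
cardends [517.  210.3 130. ]
cardends [605.1 208.7 130. ]
tips [562.4 199.1 161. ]
tips [560.  199.1 161. ]
[494.9 211.6 385.1] [[ 0.007  1.    -0.002]
 [ 0.966 -0.006  0.257]
 [ 0.257 -0.004 -0.966]]
```

{"method": "shift_gripper", "body": {
  "steps": [
    [[0,0,1.3,10,0],[0,0,1.3,20,0],[0,0,1.3,30,0],[0,0,1.3,40,0],[0,0,1.3,40,0]]
  ]
}}

```text
time: 10.2
tool_pos: [562.1, 213.4, 363.5]
tcp_rot: [-3.141, -0.002, 3.136]
contact_force: [-1.4, 0.5, 0.3]
grip_width: 15.8
finger_force: 29.9
```

{"method": "shift_gripper", "body": {
  "steps": [
    [[0,0,0,0,0],[0,0,0,0,0],[0,0,0,0,0]]
  ]
}}

```text
time: 10.58
tool_pos: [562.3, 213.4, 365.1]
tcp_rot: [3.141, 0.001, 3.136]
contact_force: [-0.2, -0.5, -0.4]
grip_width: 15.5
finger_force: 29.9
```

Run:
```python
from h import *; import pickle
w=cams.capture("wrist");s=cams.capture("scene"); d=cams.capture("side")
A=np.zeros((600,800,3),np.uint8); A[:300,:400]=crop(s,290,120,100,75,4); A[:300,400:]=crop(d,210,120,100,75,4);A[300:]=crop(w,190,150,200,75,4); cv2.imwrite("pics/p5.png",A)
```

```text
(no output)
```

View pics/p5.png

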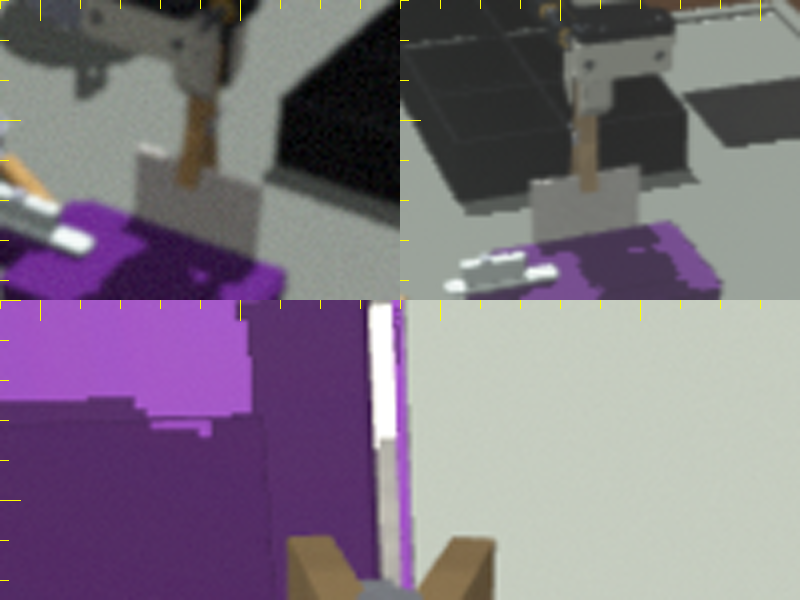

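The wrist view shows the card edge (x≈388 in the crop) between the jaws (287–495, centre 391), with one jaw on each side near the middle, and the contact force is about zero. One depth check before I hand in.

Run:
```python
from h import *
s=cams.capture("scene"); d=cams.capture("side")
for c,u in((s,(336,166.5)),(d,(256.5,167.3))):
    for z in(115,120,125): print(z,ray_z(c,u,z).round(1))
o=telemetry.get_obs(); print(o["contact_force"],o["finger_force"],o["tool_pos"])
```

```text
115 [556.2 205.2 115. ]
120 [559.8 198.5 120. ]
125 [563.5 191.9 125. ]
115 [562.3 210.9 115. ]
120 [559.4 202.1 120. ]
125 [556.6 193.2 125. ]
[ 0.06476464 -0.23360276  0.66313598] 29.88871693611145 [562.26280896 213.36696055 364.81218194]
```

```bash
python3 -c "
from plant import bot, cams, telemetry
print(bot.close_job())"
```

```text
the job is handed in; nothing more can be done
None
```

The job is handed in (the hand-in gave no verdict): the turnbutton is square across the shut lid, and the longer peg is held open over the middle of the card's top edge with its tips about 10 mm below the edge, one jaw each side and no contact force measured.

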